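Lock the drive cover with its quarter-turn stud

ROBOT

A 6-joint arm with a two-finger parallel gripper is mounted at the origin on the work surface. World frame = base frame: x ahead of the robot, y to its left, z up, the work surface at z = 0. Lengths are in m, angles in rad, forces in N, time in s.
With the tool pointing down it reaches from about 0.35 to 0.975 m from the base axis. Payload 4.9 kg.
Tool frame: the origin (TCP) lies midway between the tips of the shut fingers; the grasp point (between the pads) lies ctrl.tcp_to_grasp behind it (ctrl.tcp_to_grasp is the distance from the TCP to the grasp point, in m); z points along the fingers, y is the direction in which the jaws open and shut (so a half turn about z gives the same grasp; the last joint's range is limited). The gripper opens to 85 mm and grips with 20 to 120 N. Pads are 22 mm wide; open, the fingers measure 114 mm over their backs; the gripper's body (76 mm by 85 mm) begins 54 mm behind the grasp point. The pads swing forward as they close: fully open they stand 13 mm farther back than shut.
Start: joints at [1.017, 0.053, 1.613, -0, 1.476, -0.119], TCP at [0.263, 0.567, 0.231] pointing down, gripper open.
Joint ranges: [-3.01, 3.01], [-1.01, 2.22], [0.06, 2.58], [-1.02, 4.17], [0.09, 2.62], [-3.14, 3.14]. Speed limits (rad/s): [2.57, 2.57, 3.14, 3.14, 3.14, 3.14].

INTERFACE

Orientations are given as a rotation vector (axis times angle).
In Python, from station import ctrl, get_image, calibration, finish_job, models gives the robot as it stands.
- The arm moves only by the shell command python3 -m creep 'ROWS' [FORCE]. ROWS is JSON, a list of rows, each a list of 7 numbers: the opening, from 0 (shut) to 1 (fully open), then the shift along the tool's x, y, z in m, then the turn, a rotation vector about the tool's x, y, z in degrees. A call has 1 to 20 rows; each row shifts and turns the commanded pose from where the row before left it, along the tool's axes as they then stand; what a row does not reach is not made up. A row lasts 1/10 s, in which the tool goes at most 50 mm and 8.59 degrees, less where a joint would pass 70% of its speed; a pose out of reach is approached as far as the arm can. A call with a gripper value outside its range is refused whole. The fingers move at their own pace and stop on an object; FORCE is the grip in N (left out, the last holds). Time passes only in rows, so rows that do not move let the fingers close. It gives the time, the measured TCP pose, the force and the opening at its end, in the units of the state.
- ctrl.get_obs(): the state, without advancing time (a new reading comes with each control period).
- get_image(name): name is "scene" or "top" or "wrist"; returns the picture (420x560x3 uint8, red, green, blue); there is no depth.
- calibration(name): a dict with "mtx" (3x3 intrinsics, pixels), "R" (3x3) and "t" (3): a world point X has camera coordinates R X + t. Camera axes: x right, y down, z forward; pixel columns grow to the right and rows downward; lengths in m; the calibration is good to about 2 mm. A picture is of the moment at which its call begins: read the wrist's pose just before it. calibration takes no time and is no camera call; for the wrist camera it gives the pose at the moment of the call.
- finish_job(): hands the job in, once; it reports no verdict.
Trained networks look in the newest picture that a camera, given by its name, has taken for a name from the list of things; names that differ only in an ending like _2 or _b are one class to them, and where a whole thing is asked for, a point or a joint stands for the part that bears it (a point fixed in the world has none). Each returns a list of dicts, best first, with "conf" (0 to 1); they miss things now and then, are a little off and sometimes report something else, mostly with a low value. They report only what shows in the picture. A call takes as long as a camera call. They do not tell look-alikes from the thing itself.
- models.search_frame(camera, name): "extent" ([left, top, right, bottom] in pixels, round what is visible of it).
The state is a dict: "t": time; "q": joint angles; "dq": joint speeds; "effort": joint torques, N m; "tool_pos": TCP position; "tool_rot": TCP orientation; "contact_force": force on the tool from outside, world axes, zero at the start; "wrist_torque": the same for the moment, N m; "opening": finger opening in m.
Only numpy, scipy, OpenCV 4.12 (cv2) and the standard library are available. Lean on these libraries where they do the work, as an engineer would, in place of code of your own. Each camera call takes 0.05 s, during which the arm holds its last target. There are 200 camera calls.

TASK

Shut the sprung cover of the yellow drive housing with its quarter-turn stud: take the winged steel stud from the black stand, put its cross-bar through the slot in the cover and push it in against the spring until you feel it bottom, ease off a touch, turn it a quarter turn (either way) and let it spring back so that it stays locked and holds the cover down. Work by feel and gently: do not ram or force the stud in its receptacle (stay under 25 N).

Things in the scene. Friction and masses are not known exactly. Their poses are not given: they have to be found in the camera images.
- stud_grip (a point): Loose steel quarter-turn stud, 150 g, 86 mm tall, upright in the stand. This point: on its axis 72 mm above its foot, where to grip the flat wing, 32 mm (x) by 10 mm (y, the grip width), which reaches from 50 to 86 mm above the foot. Axes: z up the stud, x along the wing and equally along the cross-bar at the foot. Half a turn looks and works the same.
- stud_foot (a point): Centre of the stud's underside, on its axis; axes as stud_grip. From here up: cross-bar 26 mm (x) by 10 mm (y) by 8 mm tall with a stepped lead-in; round shank 10 mm thick; round flange 34 mm wide from 46 to 50 mm up; then the wing.
- stand: Fixed black plastic sleeve, 46 mm outside, 31 mm bore, 52 mm tall; the stud stands in it, its flange resting on the rim, its foot 6 mm above the table. Origin: centre of its underside on the table.
- housing: Fixed yellow steel drive housing, 280 mm (x) by 210 mm (y), rim 76 mm high. Origin: centre of its underside on the table; x points from the slot end of the cover to its hinge end, z up.
- cover_slot (a point): Centre of the slot in the 4 mm aluminium cover, on its upper face; moves and tilts with the cover. Slot 32 mm long along the housing's y, 16 mm wide along x; 70 mm from the housing's centre towards -x, 205 mm from the hinge axis. The face there is 94 mm above the table at joint 0, about 111 mm when ajar. The stud goes in with cross-bar and wing along the housing's y.
- cam: Cam receptacle inside the housing; origin at its nominal place, straight below the slot, 64 mm above the table: top centre of its plate, with a slot 30 by 14 mm along y. The true receptacle lies up to 7.5 mm higher or lower, unmeasured: feel for it. Its floor, where the stud's foot bottoms, is 18.5 mm below its top.
- receptacle_floor (a point): Nominal floor of the receptacle, 45.5 mm above the table (true one up to 7.5 mm off, as the mouth). Raised 1 to 2.5 mm from the floor the cross-bar turns freely; above 3.5 mm it jams under the plate. After a quarter turn (within about 0.12 rad) it springs up into a groove along the housing's x and stays locked, foot 6.5 mm above the floor.
- cover (a joint): Cover's hinge angle (rad): 0 level, about 0.085 ajar as its spring holds it, lower limit -0.055; locked between -0.03 and 0.06. The spring pushes the flange up with about 3 N when ajar, rising about 0.24 N per mm pressed; 5 to 10 N at the receptacle's floor, where the force then rises steeply.
Not all that is in view belongs to the job. What is shaped like the part that bears stud_grip but brown or purple is not meant.

How it is judged:
On the way, in this order (a step that is already met when the one before it is completed fails the run):
1. the stud's cross-bar is down through the cover's slot and the receptacle, still lying along the slot (horizontal distance between stud_foot and cover_slot below 0.008 m and z of stud_foot in the frame of housing below 0.056 m and angle between the x axis of stud_foot and the y axis of housing, either way round below 0.3 rad), for 0.05 s.
2. the stud, pushed in, has been turned a quarter turn (horizontal distance between stud_foot and cover_slot below 0.008 m and z of stud_foot in the frame of housing below 0.063 m and angle between the x axis of stud_foot and the x axis of housing, either way round below 0.25 rad), for 0.1 s.
At the end, for the whole second after the job is handed in: The stud stands in the slot (axis within 8 mm of the slot's centre, upright within 0.15 rad), its cross-bar turned to within 0.25 rad of the housing's x, its foot 41 to 63 mm above the housing's underside, and holds the cover at rest below 0.066 rad, with the gripper clear (all of step 2 and z of stud_foot in the frame of housing above 0.041 m and angle between stud_foot's own z axis and vertical below 0.15 rad and value of joint cover below 0.066 rad and velocity of joint cover between -0.05 and 0.05 rad/s); the robot touches nothing.
It fails at once if the stud presses or wedges on the receptacle inside the housing with more than 25 N (contact force between cam and anything else above 25 N).
It also fails if it takes over 42 s, if anything falls off the work surface, if the arm or the gripper's body presses on something with over 40 N, if the wrist force passes 120 N, or if a joint passes its speed limit or range.

## Working session

There is one attempt and no reset: what is moved stays moved. The work goes in short steps, Python scripts to look and compute and a shell command to move; the robot and the scene stay as the last step left them, time stands still between calls to the robot, and variables do not carry over. Pictures are saved under pics/ and viewed, about 8 in all and at most 12, crops included, and the job is handed in when it is done.

```bash
mkdir -p pics; ls
python3 - <<'E'
from station import ctrl,get_image,calibration,models
import cv2,numpy as np
o=ctrl.get_obs();print(o['t'],o['tool_pos'],o['tool_rot'],ctrl.tcp_to_grasp)
ims=[]
for c in('scene','top'):
    im=get_image(c);ims.append(im);cv2.imwrite(f'pics/{c}0.png',im[:,:,::-1])
    for n in('stud_grip','stand','housing','cover'):
        print(c,n,[(np.round(d['extent']).tolist(),round(d['conf'],2)) for d in models.search_frame(c,n)][:4])
    k=calibration(c);print({a:np.round(b,4).tolist() for a,b in k.items()})
E
```

```text
pics
0.0 [0.26293164 0.56633068 0.23005244] [-6.77384348e-01 -3.06698621e+00  3.05864512e-03] 0.0187
scene stud_grip [([204.0, 197.0, 220.0, 236.0], 0.83), ([177.0, 211.0, 199.0, 248.0], 0.63), ([159.0, 190.0, 178.0, 212.0], 0.54), ([172.0, 167.0, 189.0, 206.0], 0.5)]
scene stand [([159.0, 201.0, 182.0, 232.0], 0.67)]
scene housing [([267.0, 154.0, 404.0, 291.0], 0.64)]
scene cover [([270.0, 155.0, 405.0, 258.0], 0.61)]
{'mtx': [[470.4364, 0.0, 276.492], [0.0, 470.4364, 213.7164], [0.0, 0.0, 1.0]], 'R': [[0.2211, 0.9752, -0.0055], [0.6002, -0.1405, -0.7874], [-0.7687, 0.1708, -0.6164]], 't': [-0.0488, -0.3084, 1.448]}
top stud_grip [([375.0, 264.0, 395.0, 284.0], 0.86), ([359.0, 306.0, 380.0, 325.0], 0.79), ([326.0, 244.0, 350.0, 262.0], 0.72), ([356.0, 224.0, 381.0, 239.0], 0.49)]
top stand [([367.0, 259.0, 383.0, 280.0], 0.59), ([373.0, 265.0, 393.0, 280.0], 0.36)]
top housing [([149.0, 127.0, 279.0, 296.0], 0.87)]
top cover [([146.0, 132.0, 277.0, 286.0], 0.91)]
{'mtx': [[449.2838, 0.0, 278.1597], [0.0, 449.2838, 208.4281], [0.0, 0.0, 1.0]], 'R': [[-0.0063, -0.9999, -0.0144], [-0.9925, 0.008, -0.1224], [0.1225, 0.0135, -0.9924]], 't': [-0.0925, 0.6146, 0.8297]}
```

Run:
```python
import cv2,numpy as np
a=cv2.imread('pics/scene0.png')[140:310,140:420]; b=cv2.imread('pics/top0.png')[110:340,130:410]
a=cv2.resize(a,None,fx=2.7,fy=2.7,interpolation=3)
b=cv2.resize(b,None,fx=2.6,fy=2.6,interpolation=3)
cv2.imwrite('pics/a.png',a);cv2.imwrite('pics/b.png',b)
```

```text
(no output)
```

View pics/a.png

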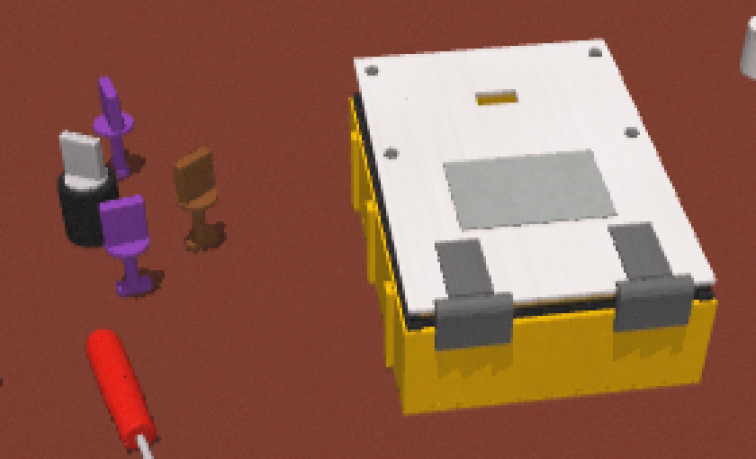

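View pics/b.png

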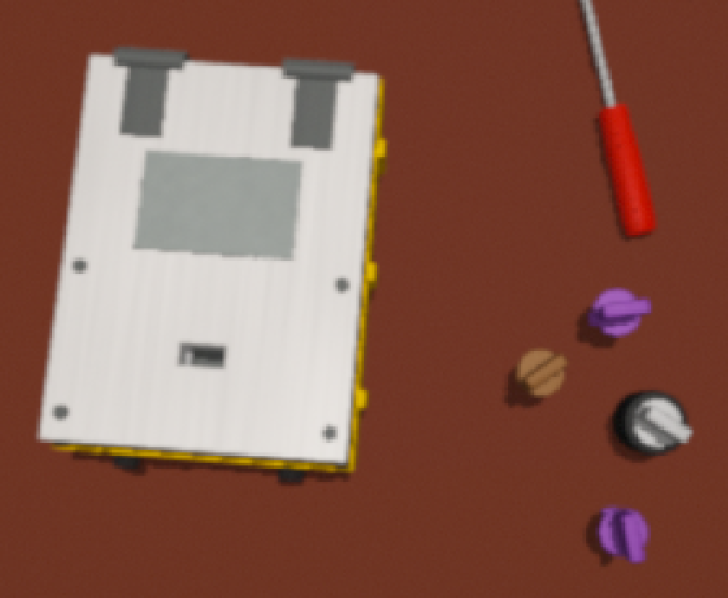

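The candidates are: the steel stud in the black stand (scene ≈170,197; top ≈382,272), purple look-alikes (scene 181,187 and 188,230), and a brown one (scene 212,217). I choose the steel stud in the stand. The slot is at scene ≈324,176 and top ≈208,247.

```bash
cat > h.py <<'E'
import numpy as np,cv2
from scipy.spatial.transform import Rotation as Ro
from station import ctrl,get_image,calibration,models
def ray(k,u,v):
    d=k['R'].T@np.linalg.inv(k['mtx'])@[u,v,1]; return -k['R'].T@k['t'],d
def atz(k,u,v,z):
    c,d=ray(k,u,v); return c+d*(z-c[2])/d[2]
def tri(l):
    A=0;b=0
    for k,u,v in l:
        c,d=ray(k,u,v);d=d/np.linalg.norm(d);P=np.eye(3)-np.outer(d,d);A=A+P;b=b+P@c
    return np.linalg.solve(A,b)
def proj(k,X):
    p=k['mtx']@(k['R']@np.asarray(X)+k['t']);return p[:2]/p[2]
E
python3 - <<'E'
from h import *
s=calibration('scene');t=calibration('top')
S=lambda x,y:(s,140+x/2.7,140+y/2.7); T=lambda x,y:(t,130+x/2.6,110+y/2.6)
print('slot',tri([S(496,98),T(202,355)]),atz(*T(202,355),.111),atz(*S(496,98),.111))
print('stand',atz(*T(651,423),.052)); print('wingtop',tri([S(83,138),T(669,423)]),atz(*T(669,423),.092),atz(*S(83,138),.092))
print('wing dir',atz(*T(685,435),.092)-atz(*T(645,407),.092), atz(*S(103,142),.092)-atz(*S(62,133),.092))
# cover edges: left edge, right edge in top
for a,b in(((41,438),(90,54)),((350,463),(383,75)),((41,438),(350,463))):
    d=atz(*T(*b),.1)-atz(*T(*a),.1);print('edge',np.degrees(np.arctan2(d[1],d[0])))
o=ctrl.get_obs();R=Ro.from_rotvec(o['tool_rot']).as_matrix();print(R.round(3))
w=calibration('wrist');print('wrist cam in tool',R.T@(-w['R'].T@w['t']-o['tool_pos']), (w['R']@R).round(2))
E
```

```text
slot [0.53892361 0.026956   0.11192149] [0.53867052 0.02583889 0.111     ] [0.53756498 0.0287702  0.111     ]
stand [ 0.49036662 -0.28613475  0.052     ]
wingtop [ 0.4914925  -0.28635453  0.09327076] [ 0.49111949 -0.28993866  0.092     ] [ 0.49100642 -0.28325748  0.092     ]
wing dir [-0.01902681 -0.026458    0.        ] [0.01917154 0.02985097 0.        ]
edge -5.695091986512324
edge -5.080531747031605
edge -94.8722345878046
[[-0.907  0.421 -0.   ]
 [ 0.421  0.907 -0.   ]
 [-0.    -0.    -1.   ]]
wrist cam in tool [ 0.0743105   0.00151202 -0.14267047] [[ 0.    1.   -0.  ]
 [-0.96  0.   -0.29]
 [-0.29  0.    0.96]]
```

```bash
python3 -m creep '[[0.5,-0.0499,-0.0023,0,0,0,5],[0.5,-0.0499,-0.0023,0,0,0,5],[0.5,-0.0499,-0.0023,0,0,0,5],[0.5,-0.0499,-0.0023,0,0,0,5],[0.5,-0.0499,-0.0023,0,0,0,5],[0.5,-0.0499,-0.0023,0,0,0,5],[0.5,-0.0499,-0.0023,0,0,0,5],[0.5,-0.0499,-0.0023,0,0,0,5],[0.5,-0.0499,-0.0023,0,0,0,5],[0.5,-0.0499,-0.0023,0,0,0,5],[0.5,-0.0499,-0.0023,0,0,0,5],[0.5,-0.0499,-0.0023,0,0,0,5],[0.5,-0.0499,-0.0023,0,0,0,5],[0.5,-0.0499,-0.0023,0,0,0,5],[0.5,-0.0499,-0.0023,0,0,0,5],[0.5,-0.0499,-0.0023,0,0,0,5],[0.5,-0.0499,-0.0023,0,0,0,5],[0.5,-0.0499,-0.0023,0,0,0,5],[0.5,-0.0499,-0.0023,0,0,0,5],[0.5,-0.0499,-0.0023,0,0,0,5]]' 40; python3 -m creep '[[0.5,0,0,0.03,0,0,0],[0.5,0,0,0.03,0,0,0],[0.5,0,0,0,0,0,0]]'
python3 - <<'E'
from h import *
o=ctrl.get_obs();R=Ro.from_rotvec(o['tool_rot']).as_matrix();print(o['t'],o['tool_pos'],R.round(3),o['contact_force'],o['opening'],o['q'])
k=calibration('wrist');im=get_image('wrist');np.savez('w1.npz',**k,im=im)
print([(np.round(d['extent']).tolist(),round(d['conf'],2)) for d in models.search_frame('wrist','stud_grip')])
cv2.imwrite('pics/w1.png',im[:,:,::-1]); print(proj(k,[.4905,-.2862,.092]))
E
```

```text
t: 2.5
tool_pos: [0.4886, -0.2826, 0.2315]
tool_rot: [2.788, 1.447, 0.001]
contact_force: [0.3, -1.1, -0.2]
opening: 0.0427
t: 2.8
tool_pos: [0.4867, -0.2794, 0.1663]
tool_rot: [-2.779, -1.447, 0.006]
contact_force: [-0.5, -0.2, -0.7]
opening: 0.0428
2.8 [ 0.48670338 -0.27940221  0.16634625] [[ 0.573  0.819 -0.007]
 [ 0.819 -0.573  0.006]
 [ 0.    -0.009 -1.   ]] [-0.5321506  -0.17648154 -0.6938933 ] 0.042838246119960885 [-6.53756936e-01 -4.39076495e-02  1.82022794e+00  3.31711874e-05
  1.37437897e+00 -4.32528454e-02]
[([271.0, 194.0, 313.0, 246.0], 0.91), ([249.0, 84.0, 296.0, 126.0], 0.78), ([180.0, 207.0, 229.0, 264.0], 0.58), ([340.0, 115.0, 387.0, 155.0], 0.58)]
[294.8708201  226.01294403]
```

View pics/w1.png

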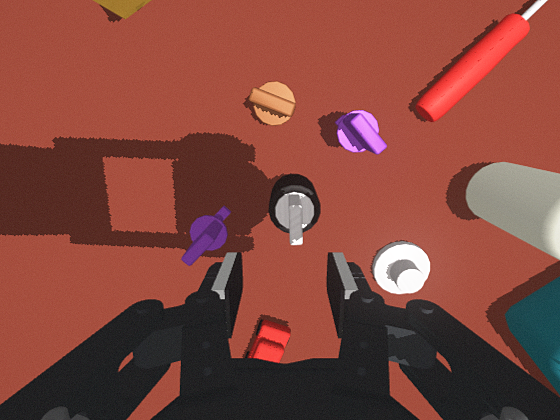

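The wrist picture shows the steel stud in its black stand at about (296,210), with the wing lying nearly vertical in the image, across the jaws as wanted. A white knob-like object at (400,268) is close to the right finger's path, so I'll measure both.

Run:
```python
from h import *
f=np.load('w1.npz');k={a:f[a] for a in('mtx','R','t')}
im=f['im'][160:300,240:440];b=cv2.resize(im,None,fx=4,fy=4,interpolation=cv2.INTER_CUBIC)
cv2.imwrite('pics/w1c.png',b[:,:,::-1])
for u,v,z in((398,268,0.0),(375,268,0.02),(408,275,.03),(295,206,.058),(520,210,0.05),(210,233,.05)):print(u,v,atz(k,u,v,z))
```

```text
398 268 [ 5.38797729e-01 -4.20737997e-01  5.55111512e-17]
375 268 [ 0.5188537  -0.39415871  0.02      ]
408 275 [ 0.54254284 -0.41358028  0.03      ]
295 206 [ 0.49431302 -0.28212067  0.058     ]
520 210 [ 0.65161928 -0.39858085  0.05      ]
210 233 [ 0.41602258 -0.26149078  0.05      ]
```

View pics/w1c.png

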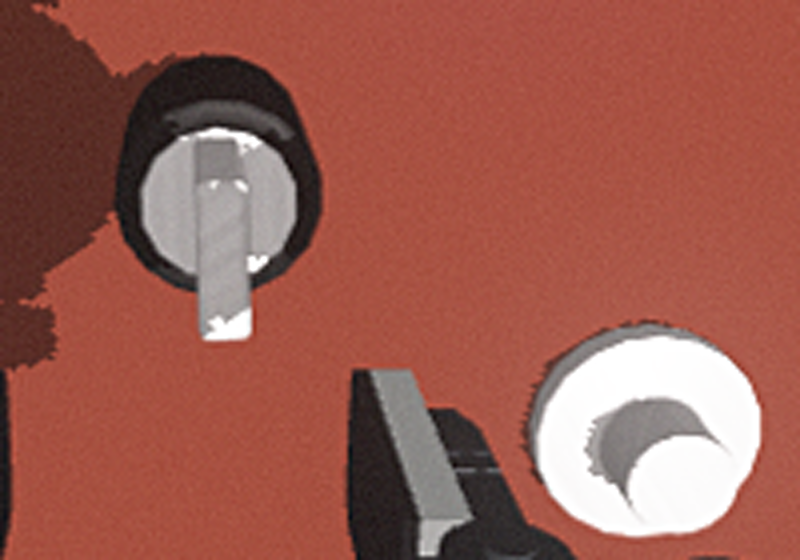

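Run:
```python
from h import *
f=np.load('w1.npz');k={a:f[a] for a in('mtx','R','t')}
P=lambda x,y,z:atz(k,240+(x+.5)/4-.5,160+(y+.5)/4-.5,z)
a=P(221.5,181,.092);b=P(226,339,.092);c=P(218,210,.056)
m=(a+b)/2;d=a-b;print(a,b,m,np.linalg.norm(d),np.degrees(np.arctan2(d[1],d[0])),'flange',c)
o=ctrl.get_obs();R=Ro.from_rotvec(o['tool_rot']).as_matrix();print(o['tool_pos'],np.degrees(np.arctan2(R[1,0],R[0,0])))
print('tool shift',R.T@(m-o['tool_pos']),R.T@(c-o['tool_pos']))
```

```text
[ 0.49985145 -0.27269846  0.092     ] [ 0.48290272 -0.29899199  0.092     ] [ 0.49137709 -0.28584523  0.092     ] 0.03128272824736866 57.1943104368242 flange [ 0.49030628 -0.28672752  0.056     ]
[ 0.48942456 -0.28052327  0.17126424] 55.09915297862824
tool shift [-0.00325186  0.00473012  0.07925911] [-0.00459007  0.00439476  0.11525941]
```

```bash
python3 -m creep '[[0.5,-0.0041,0.0046,0.01,0,0,-2],[0.5,0,0,0.03,0,0,0],[0.5,0,0,0.03,0,0,0],[0.5,0,0,0.02,0,0,0],[0.5,0,0,0.015,0,0,0],[0.5,0,0,0.006,0,0,0],[0.5,0,0,0,0,0,0]]'; python3 -m creep '[[0.05,0,0,0,0,0,0],[0.05,0,0,0,0,0,0],[0,0,0,0,0,0,0],[0,0,0,0,0,0,0],[0,0,0,0,0,0,0]]' 60
```

```text
t: 3.6
tool_pos: [0.4915, -0.2868, 0.0608]
tool_rot: [2.759, 1.502, 0.0]
contact_force: [-0.5, -0.5, -0.3]
opening: 0.0424
t: 4.1
tool_pos: [0.4918, -0.2874, 0.0619]
tool_rot: [2.758, 1.5, 0.002]
contact_force: [-0.8, 0.6, 5.9]
opening: 0.009
```

```bash
python3 -m creep '[[0,0,0,-0.01,0,0,0],[0,0,0,-0.03,0,0,0],[0,0,0,-0.04,0,0,0],[0,0,0,-0.04,0,0,0],[0,0,0,-0.03,0,0,0],[0,0,0,0,0,0,0]]'; python3 -m creep '[[0,0.0391,-0.0086,0,0,0,-3.45],[0,0.0391,-0.0086,0,0,0,-3.45],[0,0.0391,-0.0086,0,0,0,-3.45],[0,0.0391,-0.0086,0,0,0,-3.45],[0,0.0391,-0.0086,0,0,0,-3.45],[0,0.0391,-0.0086,0,0,0,-3.45],[0,0.0391,-0.0086,0,0,0,-3.45],[0,0.0391,-0.0086,0,0,0,-3.45],[0,0,0,0,0,0,0],[0,0,0,0,0,0,0],[0,0,0,0,0,0,0]]'
python3 - <<'E'
from h import *
o=ctrl.get_obs();R=Ro.from_rotvec(o['tool_rot']).as_matrix();print(o['t'],o['tool_pos'],R.round(3),o['contact_force'])
k=calibration('wrist');im=get_image('wrist');np.savez('w2.npz',**k,im=im,p=o['tool_pos'],Rt=R)
cv2.imwrite('pics/w2.png',cv2.resize(im[120:330,140:420],None,fx=2.8,fy=2.8,interpolation=2)[:,:,::-1])
for n in('scene','top'):
  i=get_image(n);cv2.imwrite(f'pics/{n}2.png',i[:,:,::-1])
E
```

```text
t: 4.7
tool_pos: [0.4933, -0.2885, 0.2167]
tool_rot: [2.751, 1.496, 0.007]
contact_force: [0.1, 0.4, 0.4]
opening: 0.0093
t: 5.8
tool_pos: [0.537, 0.0263, 0.2092]
tool_rot: [-2.323, -2.114, 0.002]
contact_force: [0.2, -0.8, -0.1]
opening: 0.0092
5.8 [0.53702492 0.02628009 0.20918089] [[ 0.094  0.996 -0.002]
 [ 0.996 -0.094 -0.   ]
 [-0.001 -0.002 -1.   ]] [ 0.19076414 -0.79682612 -0.05354646]
```

View pics/w2.png

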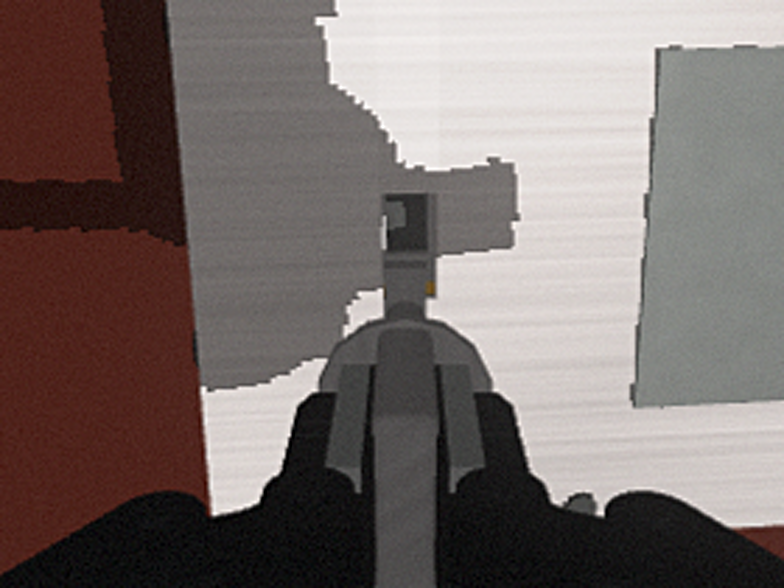

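The stud hangs straight, cross-bar at crop (384–428, from 252). The slot lies behind it, at crop x 383–436 and y 194–296, and looks parallel to the bar. I'll compute the offset next.

```bash
python3 - <<'E'
from h import *
f=np.load('w2.npz');k={a:f[a] for a in('mtx','R','t')};p=f['p'];R=f['Rt']
P=lambda x,y,z:atz(k,140+(x+.5)/2.8-.5,120+(y+.5)/2.8-.5,z)
C=lambda X:(proj(k,X)-[140,120]+.5)*2.8-.5
c4=[P(x,y,.111) for x,y in((383,194),(436,194),(436,296))];sl=(c4[0]+c4[2])/2
print('slot',sl,np.linalg.norm(c4[0]-c4[1]),np.linalg.norm(c4[2]-c4[1]))
d=c4[1]-c4[2];print('slot dir',np.degrees(np.arctan2(d[1],d[0])),'tool x',np.degrees(np.arctan2(R[1,0],R[0,0])))
o=ctrl.get_obs();print(o['tool_pos'],'shift tool',R.T@(sl-o['tool_pos']))
foot=p+R@[0,0,.0559];print('foot corner px',[C(foot+R@[.013,s*.005,0]).round() for s in(-1,1)],[C(foot+R@[.013,s*.005,-.008]).round() for s in(-1,1)])
print('wing top px',[C(p+R@[sx*.016,s*.005,-.030]).round() for sx in(1,) for s in(-1,1)], 'flange x',[C(p+R@[0.0,s*.017,.0059]).round() for s in(-1,1)])
E
python3 - <<'E'
import cv2,numpy as np
a=cv2.imread('pics/scene2.png')[120:260,240:420];a=cv2.resize(a,None,fx=4,fy=4,interpolation=2)
cv2.imwrite('pics/s2c.png',a)
E
```

```text
slot [0.5393841  0.02977312 0.111     ] 0.015112817540068048 0.03091351171043601
slot dir 85.25397870156513 tool x 84.62265539818746
[0.5374595  0.02591049 0.20992863] shift tool [0.00407547 0.00172087 0.09892384]
foot corner px [array([381., 260.]), array([423., 260.])] [array([380., 270.]), array([423., 270.])]
wing top px [array([364., 419.]), array([434., 419.])] flange x [array([311., 405.]), array([490., 405.])]
```

View pics/s2c.png

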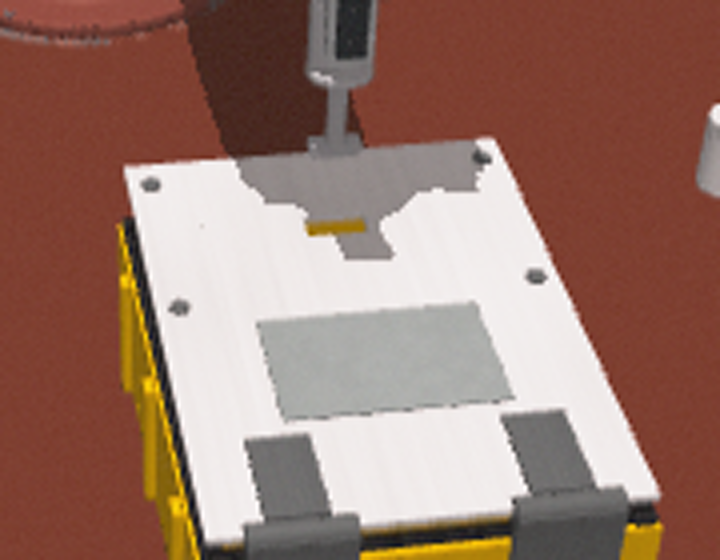

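Run:
```python
from h import *
s=calibration('scene');S=lambda x,y,z:atz(s,240+(x+.5)/4-.5,120+(y+.5)/4-.5,z)
o=ctrl.get_obs();R=Ro.from_rotvec(o['tool_rot']).as_matrix();p=o['tool_pos']
sl=(S(306,229,.111)+S(366,226,.111))/2
# lower front edge of bar (y-forward side toward camera = +x face, z foot)
b=(S(309,157,p[2]-.0559)+S(361,154,p[2]-.0559))/2-[.005,0,0]
print('slot',sl,'foot',b,'tcp',p,'rel tool',R.T@(sl-b),'foot-tcp',R.T@(b-p))
```

```text
slot [0.53825643 0.02840118 0.111     ] foot [0.53232362 0.02563985 0.15402863] tcp [0.5374595  0.02591049 0.20992863] rel tool [0.00331812 0.00566972 0.04302476] foot-tcp [-0.00074497 -0.00505509  0.05590306]
```

```bash
python3 -m creep '[[0,0.0025,0.0003,0.01,0,0,-0.5],[0,0,0,0.015,0,0,0],[0,0,0,0.01,0,0,0],[0,0,0,0.004,0,0,0],[0,0,0,0,0,0,0],[0,0,0,0,0,0,0],[0,0,0,0,0,0,0]]'
python3 - <<'E'
from h import *
o=ctrl.get_obs();R=Ro.from_rotvec(o['tool_rot']).as_matrix();print(o['t'],o['tool_pos'],o['contact_force'])
k=calibration('wrist');im=get_image('wrist');np.savez('w3.npz',**k,im=im,p=o['tool_pos'],Rt=R)
cv2.imwrite('pics/w3.png',cv2.resize(im[150:290,210:370],None,fx=4,fy=4,interpolation=2)[:,:,::-1])
E
```

```text
t: 6.65
tool_pos: [0.5385, 0.0295, 0.172]
tool_rot: [2.312, 2.126, 0.001]
contact_force: [-0.3, -0.6, -1.4]
opening: 0.0091
6.65 [0.53850685 0.02951692 0.17204998] [-0.31017332 -0.64248203 -1.42750378]
```

View pics/w3.png

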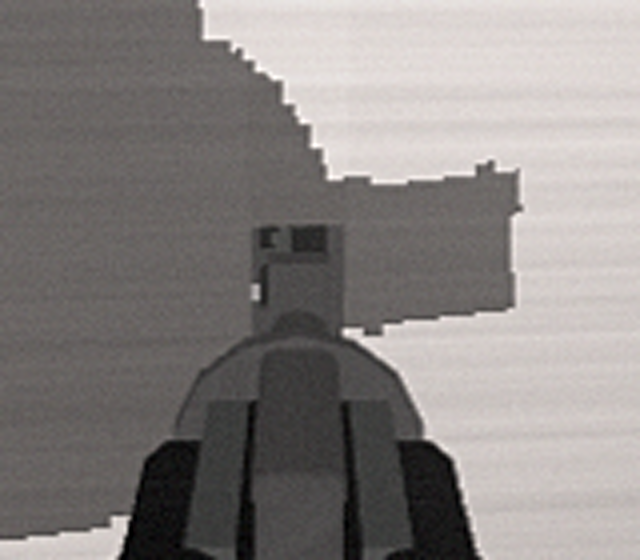

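The bar (x 268–328) is centred in the slot (x 253–343), with about 3 mm clear at the far end. I'll lower it now.

```bash
python3 -m creep '[[0,0,0,0.004,0,0,0],[0,0,0,0.006,0,0,0],[0,0,0,0.006,0,0,0],[0,0,0,0.006,0,0,0],[0,0,0,0.006,0,0,0],[0,0,0,0.006,0,0,0],[0,0,0,0.004,0,0,0],[0,0,0,0,0,0,0],[0,0,0,0,0,0,0]]'; python3 -m creep '[[0,0,0,0.002,0,0,0],[0,0,0,0.002,0,0,0],[0,0,0,0,0,0,0],[0,0,0,0,0,0,0]]'
```

```text
t: 7.6
tool_pos: [0.5381, 0.0295, 0.1333]
tool_rot: [2.313, 2.126, -0.0]
contact_force: [0.1, -0.5, -1.3]
opening: 0.0095
t: 8.0
tool_pos: [0.538, 0.0295, 0.1293]
tool_rot: [2.313, 2.126, -0.0]
contact_force: [-0.3, 0.0, -0.8]
opening: 0.0091
```

```bash
python3 -m creep '[[0,0,0,0.002,0,0,0],[0,0,0,0.002,0,0,0],[0,0,0,0,0,0,0],[0,0,0,0,0,0,0]]';python3 -m creep '[[0,0,0,0.002,0,0,0],[0,0,0,0.001,0,0,0],[0,0,0,0,0,0,0],[0,0,0,0,0,0,0]]'; python3 -m creep '[[0,0,0,0.001,0,0,0],[0,0,0,0.001,0,0,0],[0,0,0,0,0,0,0],[0,0,0,0,0,0,0]]'
```

```text
t: 8.4
tool_pos: [0.5379, 0.0295, 0.1251]
tool_rot: [-2.313, -2.126, 0.0]
contact_force: [-0.4, -0.8, -1.9]
opening: 0.0086
t: 8.8
tool_pos: [0.5382, 0.0295, 0.1227]
tool_rot: [2.313, 2.126, 0.0]
contact_force: [-0.3, 0.5, 0.3]
opening: 0.0094
t: 9.2
tool_pos: [0.5381, 0.0295, 0.1204]
tool_rot: [2.313, 2.126, 0.0]
contact_force: [-0.6, 0.8, 1.6]
opening: 0.0092
```

```bash
for i in 1; do python3 -m creep '[[0,0,0,0.001,0,0,0],[0,0,0,0.001,0,0,0],[0,0,0,0,0,0,0],[0,0,0,0,0,0,0]]';done; python3 -m creep '[[0,0,0,0.001,0,0,0],[0,0,0,0.001,0,0,0],[0,0,0,0,0,0,0],[0,0,0,0,0,0,0]]'; python3 -m creep '[[0,0,0,0.001,0,0,0],[0,0,0,0.001,0,0,0],[0,0,0,0,0,0,0],[0,0,0,0,0,0,0]]'
```

```text
t: 9.6
tool_pos: [0.538, 0.0295, 0.1182]
tool_rot: [-2.313, -2.126, 0.0]
contact_force: [-1.7, 0.1, 1.4]
opening: 0.009
t: 10.0
tool_pos: [0.538, 0.0295, 0.1163]
tool_rot: [-2.313, -2.126, 0.0]
contact_force: [-1.5, 0.1, 2.2]
opening: 0.0091
t: 10.4
tool_pos: [0.538, 0.0295, 0.1143]
tool_rot: [-2.313, -2.126, 0.0]
contact_force: [-1.3, 0.4, 3.4]
opening: 0.0094
```

```bash
python3 -m creep '[[0,0,0,0.001,0,0,0],[0,0,0,0.001,0,0,0],[0,0,0,0,0,0,0],[0,0,0,0,0,0,0]]'; python3 -m creep '[[0,0,0,0.001,0,0,0],[0,0,0,0.001,0,0,0],[0,0,0,0,0,0,0],[0,0,0,0,0,0,0]]';  python3 -m creep '[[0,0,0,0.001,0,0,0],[0,0,0,0,0,0,0],[0,0,0,0,0,0,0]]'
```

```text
t: 10.8
tool_pos: [0.538, 0.0295, 0.1123]
tool_rot: [-2.313, -2.126, 0.0]
contact_force: [-2.5, -0.2, 3.3]
opening: 0.0092
t: 11.2
tool_pos: [0.5381, 0.0295, 0.1103]
tool_rot: [2.313, 2.126, 0.0]
contact_force: [-2.0, 0.2, 3.6]
opening: 0.0093
t: 11.5
tool_pos: [0.5381, 0.0295, 0.1094]
tool_rot: [2.313, 2.126, 0.0]
contact_force: [-2.3, -0.8, 4.1]
opening: 0.0092
```

```bash
python3 -m creep '[[0,0,0,0.001,0,0,0],[0,0,0,0,0,0,0],[0,0,0,0,0,0,0]]';python3 -m creep '[[0,0,0,0.001,0,0,0],[0,0,0,0,0,0,0],[0,0,0,0,0,0,0]]'
```

```text
t: 11.8
tool_pos: [0.5381, 0.0295, 0.1083]
tool_rot: [2.313, 2.126, 0.0]
contact_force: [-1.8, 0.4, 3.9]
opening: 0.0094
t: 12.1
tool_pos: [0.5381, 0.0296, 0.1073]
tool_rot: [2.313, 2.126, 0.0]
contact_force: [-2.1, -1.0, 4.9]
opening: 0.0092
```

```bash
python3 -m creep '[[0,0,0,0.0007,0,0,0],[0,0,0,0,0,0,0],[0,0,0,0,0,0,0]]'|grep -E 'pos|force';python3 -m creep '[[0,0,0,0.0007,0,0,0],[0,0,0,0,0,0,0],[0,0,0,0,0,0,0]]'|grep -E 'pos|force'
```

```text
tool_pos: [0.5382, 0.0295, 0.1073]
contact_force: [-3.3, 0.4, 7.2]
tool_pos: [0.5383, 0.0295, 0.1073]
contact_force: [-4.7, 0.8, 11.6]
```

```bash
python3 -m creep '[[0,0,0,0.0007,0,0,0],[0,0,0,0,0,0,0],[0,0,0,0,0,0,0]]'|grep -E 'pos|force';python3 -m creep '[[0,0,0,0.0007,0,0,0],[0,0,0,0,0,0,0],[0,0,0,0,0,0,0]]'|grep -E 'pos|force'
```

```text
tool_pos: [0.5384, 0.0295, 0.1073]
contact_force: [-7.2, 1.0, 13.8]
tool_pos: [0.5385, 0.0295, 0.1073]
contact_force: [-7.8, 0.2, 17.0]
```

```bash
python3 -m creep '[[0,0,0,0.0007,0,0,0],[0,0,0,0,0,0,0],[0,0,0,0,0,0,0]]'|grep -E 'pos|force';python3 -m creep '[[0,0,0,0.0007,0,0,0],[0,0,0,0,0,0,0],[0,0,0,0,0,0,0]]'|grep -E 'pos|force'
```

```text
tool_pos: [0.5386, 0.0295, 0.1073]
contact_force: [-10.2, -0.0, 19.9]
tool_pos: [0.5388, 0.0295, 0.1073]
contact_force: [-10.0, 0.4, 23.3]
```

It bottomed at TCP z 0.1073 (foot about 0.051). Now I ease off.

```bash
python3 -m creep '[[0,0,0,-0.002,0,0,0],[0,0,0,-0.002,0,0,0],[0,0,0,-0.001,0,0,0],[0,0,0,0,0,0,0],[0,0,0,0,0,0,0]]'
```

```text
t: 14.4
tool_pos: [0.5386, 0.0295, 0.1082]
tool_rot: [2.312, 2.125, 0.002]
contact_force: [0.9, 0.4, 3.8]
opening: 0.0094
```

```bash
python3 -m creep '[[0,0,0,-0.0008,0,0,0],[0,0,0,0,0,0,0],[0,0,0,0,0,0,0]]'; python3 -c "
from station import ctrl
o=ctrl.get_obs();print(o['q'],o['contact_force'],o['wrist_torque'])"; python3 -m creep '[[0,0,0,0,0,0,5],[0,0,0,0,0,0,5],[0,0,0,0,0,0,5],[0,0,0,0,0,0,0]]';python3 -c "
from station import ctrl
o=ctrl.get_obs();print(o['q'][5],o['wrist_torque'])"
```

```text
t: 14.7
tool_pos: [0.5386, 0.0295, 0.1091]
tool_rot: [2.312, 2.126, 0.001]
contact_force: [3.0, -0.2, 4.6]
opening: 0.009
[-8.33345360e-02 -4.38874542e-02  1.92133889e+00  4.49646011e-05
  1.26279162e+00  6.28754722e-04] [ 3.0449263  -0.20834046  4.58006025] [ 0.05872962 -0.26072282  0.01137519]
t: 15.1
tool_pos: [0.5379, 0.0289, 0.1088]
tool_rot: [2.57, 1.806, -0.002]
contact_force: [1.8, -1.7, 3.9]
opening: 0.009
0.26220547940290484 [-0.33707902  0.00523572 -0.048681  ]
```

```bash
python3 -m creep '[[0,0,0,0,0,0,6],[0,0,0,0,0,0,6],[0,0,0,0,0,0,6],[0,0,0,0,0,0,6],[0,0,0,0,0,0,6],[0,0,0,0,0,0,0]]';python3 -c "
from station import ctrl
o=ctrl.get_obs();print(o['q'][5],o['wrist_torque'])"
```

```text
t: 15.7
tool_pos: [0.5378, 0.0292, 0.1087]
tool_rot: [2.949, 1.082, -0.001]
contact_force: [-1.5, -1.3, 4.2]
opening: 0.0089
0.7841650177960323 [-0.29605212  0.14753456  0.03107765]
```

```bash
python3 -m creep '[[0,0,0,0,0,0,6],[0,0,0,0,0,0,6],[0,0,0,0,0,0,6],[0,0,0,0,0,0,6],[0,0,0,0,0,0,6],[0,0,0,0,0,0,6],[0,0,0,0,0,0,6],[0,0,0,0,0,0,3],[0,0,0,0,0,0,0],[0,0,0,0,0,0,0]]';python3 -c "
from station import ctrl
import numpy as np
o=ctrl.get_obs();r=o['tool_rot'];print(o['q'][5],o['wrist_torque'],np.degrees(2*np.arctan2(r[1],r[0])))"
```

```text
t: 16.7
tool_pos: [0.5378, 0.0293, 0.1088]
tool_rot: [3.139, -0.127, -0.001]
contact_force: [-0.2, -3.2, 3.8]
opening: 0.0091
1.5684366026636343 [-0.47219858  0.20722914  0.09502276] -4.6400268261647195
```

```bash
python3 -m creep '[[0,0,0,-0.001,0,0,0],[0,0,0,-0.001,0,0,0],[0,0,0,-0.001,0,0,0],[0,0,0,0,0,0,0],[0,0,0,0,0,0,0]]';python3 -m creep '[[0,0,0,-0.001,0,0,0],[0,0,0,-0.0007,0,0,0],[0,0,0,0,0,0,0],[0,0,0,0,0,0,0]]'
```

```text
t: 17.2
tool_pos: [0.538, 0.0296, 0.1118]
tool_rot: [-3.139, 0.131, 0.0]
contact_force: [-1.3, -2.6, 3.2]
opening: 0.009
t: 17.6
tool_pos: [0.5381, 0.0295, 0.1136]
tool_rot: [-3.139, 0.132, -0.0]
contact_force: [0.3, -2.6, 3.6]
opening: 0.009
```

```bash
python3 -m creep '[[0,0,0,-0.0008,0,0,0],[0,0,0,0,0,0,0],[0,0,0,0,0,0,0]]';python3 -m creep '[[0,0,0,-0.0008,0,0,0],[0,0,0,0,0,0,0],[0,0,0,0,0,0,0]]'
```

```text
t: 17.9
tool_pos: [0.538, 0.0296, 0.1139]
tool_rot: [-3.139, 0.132, -0.0]
contact_force: [2.8, -2.7, -0.7]
opening: 0.0093
t: 18.2
tool_pos: [0.5378, 0.0296, 0.1139]
tool_rot: [-3.139, 0.132, 0.0]
contact_force: [4.1, -2.3, -6.6]
opening: 0.0088
```

The stud caught 6.6 mm above the floor, so it is locked in the groove. I'll take the load off, then open and retreat.

```bash
python3 -m creep '[[0,0,0,0.001,0,0,0],[0,0,0,0,0,0,0],[0.1,0,0,0,0,0,0],[0.2,0,0,0,0,0,0],[0.35,0,0,0,0,0,0],[0.35,0,0,0,0,0,0],[0.35,0,0,0,0,0,0]]'; python3 -m creep '[[0.35,0,0,-0.01,0,0,0],[0.35,0,0,-0.02,0,0,0],[0.35,0,0,-0.03,0,0,0],[0.35,0,0,-0.04,0,0,0],[0.35,0,0,-0.02,0,0,0],[0.35,0,0,0,0,0,0],[0.35,0,0,0,0,0,0],[0.35,0,0,0,0,0,0]]'
python3 - <<'E'
from h import *
o=ctrl.get_obs();print(o['t'],o['tool_pos'],o['contact_force'])
im=get_image('wrist');k=calibration('wrist')
a=cv2.resize(im[100:300,140:420],(420,300),interpolation=2);s=get_image('scene')[120:270,240:420];s=cv2.resize(s,(360,300),interpolation=2)
cv2.imwrite('pics/end.png',np.hstack([a,s])[:,:,::-1])
E
```

```text
t: 18.9
tool_pos: [0.5381, 0.0297, 0.1146]
tool_rot: [-3.139, 0.132, -0.0]
contact_force: [-0.1, 0.2, 0.2]
opening: 0.03
t: 19.7
tool_pos: [0.5371, 0.0296, 0.2325]
tool_rot: [-3.139, 0.132, 0.005]
contact_force: [1.0, -0.7, -0.4]
opening: 0.03
19.7 [0.53710966 0.02961288 0.23249719] [ 0.9512248  -0.66458969 -0.38457596]
```

View pics/end.png

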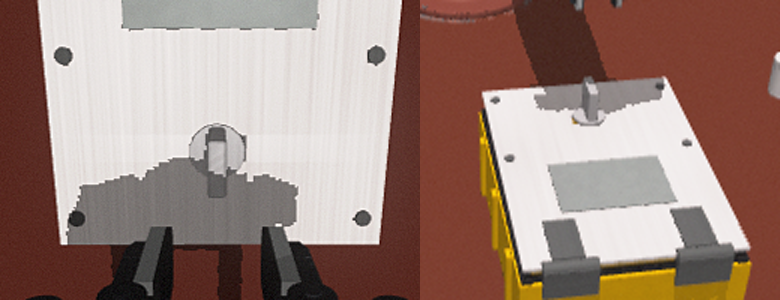

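The picture shows the stud upright in the slot at (217,150), with its wing along the housing's x, the flange on the cover and the gripper clear. I'm handing in.

```bash
python3 -c "
from station import finish_job
print(finish_job())"
```

```text
the job is handed in; nothing more can be done
None
```

The steel stud is locked in the receptacle and holds the cover down; I handed the job in at about 20 s of the 42 s allowed. I took it from the black stand, put it through the slot and felt it bottom at TCP z 0.1073. I then eased off about 1.7 mm and turned it 90° to −4.6° (housing x about −5°). It sprang up and caught 6.6 mm above the floor, where a light pull of about 6 N did not move it.

**Last checks:**
- **Stud:** the final picture shows it upright in the slot, wing along the housing's x, flange on the cover and gripper clear. The foot works out at about 0.058 m.
- **Cover:** I worked out its angle from the flange height as about 0.05 rad; I did not measure it directly.
- **Force at the bottom:** I went on stepping down after the stud bottomed, longer than I should have. The reading rose to 23.3 N upward plus about 10 N sideways. Part of the upward force was the cover spring, so I put the upward load on the receptacle at about 19 N. That was closer to the 25 N limit than intended, and I could not measure the receptacle force itself.
- **Disagreement:** the scene camera's reading of the slot–stud offset along the housing's x was about 5 mm off the wrist camera's. I used the wrist camera, and the stud went in without catching.

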